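Depth-gauge the knocked-in pins of a crate panel

ROBOT

A 6-joint arm with a two-finger parallel gripper is mounted at the origin on the work surface. World frame = base frame: x ahead of the robot, y to its left, z up, the work surface at z = 0. Lengths are in m, angles in rad, forces in N, time in s.
With the tool pointing down it reaches from about 0.3 to 1 m from the base axis. Payload 5.1 kg.
Tool frame: the origin (TCP) lies midway between the tips of the shut fingers; the grasp point (between the pads) lies bot.hold_point_z behind it (bot.hold_point_z is the distance from the TCP to the grasp point, in m); z points along the fingers, y is the line along which they close (so a half turn about z gives the same grasp; the last joint's range is limited). The gripper opens to 95 mm and grips with 3 to 60 N. Pads are 20 mm wide; open, the fingers measure 119 mm over their backs; the gripper's body (75 mm by 180 mm) begins 59 mm behind the grasp point.
Start: joints at [1.262, 0.124, 1.65, -0, 1.367, -0.083], TCP at [0.146, 0.633, 0.215] pointing down, gripper open.
Joint ranges: [-2.61, 2.61], [-1.02, 2.33], [0.03, 2.71], [-1.35, 4.49], [0.32, 2.68], [-2.91, 2.91]. Speed limits (rad/s): [2.57, 2.57, 3.14, 3.14, 3.14, 3.14].

INTERFACE

Orientations are given as a unit quaternion [w, x, y, z].
In Python, from cell import readout, vision, bot gives the robot as it stands. The module is installed in compiled form; this text tells all that it offers.
- The arm moves only by the tool play_rows, never from a script. Its arguments are lists of equal length, an entry for each row: "slide": the shift along the world's x, y, z normalised to -1 to 1, where 1 is 0.02 m, a list of three; "angular": the turn, a rotation vector about the world's x, y, z normalised to -1 to 1, where 1 is 4 degrees, a list of three. In form: {"slide": [[tx, ty, tz], ...], "angular": [[ax, ay, az], ...]}. A call has 1 to 20 rows; each row shifts and turns the commanded pose from where the row before left it; what a row does not reach is not made up. A row lasts 1/12 s, in which the tool goes at most 41.7 mm and 7.16 degrees, less where a joint would pass 70% of its speed; a pose out of reach is approached as far as the arm can. A call with a number of a shift or a turn outside -1 to 1 is refused whole. A call with a gripper value outside its range is refused whole. "gripper" is the opening, from 0 (shut) to 1 (fully open), set as the call begins (left out, the last holds). The fingers move at their own pace and stop on an object; the grip force is fixed at half the most. Time passes only in rows, so rows that do not move let the fingers close. It gives the time, the measured TCP pose, the force, the opening and the grip force at its end, in the units of the state.
- readout.state(): the state, without advancing time (a new reading comes with each control period).
- vision.grab_frame(name): name is "scene" or "side" or "wrist"; returns (picture, depth): 420x560x3 uint8, red, green, blue; 420x560 float32, m along the optical axis (not along the pixel's ray), 0 where there is no reading.
- vision.get_calibration(name): a dict with "intrinsics" (3x3 intrinsics, pixels), "R" (3x3) and "t" (3): a world point X has camera coordinates R X + t. Camera axes: x right, y down, z forward; pixel columns grow to the right and rows downward; lengths in m; the calibration is good to about 2 mm. The wrist camera is an equidistant fisheye: a pixel r from the principal point sees the ray r / f radians off the axis. A picture is of the moment at which its call begins: read the wrist's pose just before it. get_calibration takes no time and is no camera call; for the wrist camera it gives the pose at the moment of the call.
- bot.job_done(): hands the job in; it is judged then, once.
The state is a dict: "time": time; "joint_pos": joint angles; "joint_vel": joint speeds; "tau": joint torques, N m; "eef_pos": TCP position; "orientation": TCP orientation; "ft_force": force on the tool from outside, world axes, zero at the start; "moment": the same for the moment, N m; "finger_gap": opening from 0.0 (shut) to 1.0 (fully open); "grip_force": force on a finger pad.
Only numpy, scipy, OpenCV 4.12 (cv2) and the standard library are available. Lean on these libraries where they do the work, as an engineer would, in place of code of your own. Each camera call takes 0.05 s, during which the arm holds its last target. There are 200 camera calls.

TASK

The three pins of the crate panel clamped in the fixture have just been knocked in: check how deep they sit with the digital depth gauge. Lift the gauge out of its wooden rest and take a zero reading on the granite plate, then a reading on each pin in turn along the row, beginning at the end with the oblong handle opening; for each reading lower the gauge gently and upright until its foot stands flat on the surface with the spindle tip on the granite or on the pin head, and keep it still there for about a second. Then stand the gauge back in the pocket of its rest and let go, leaving the hammer, the punch and the bin of pins where they are.

Things in the scene. Friction and masses are not known exactly. Their poses are not given: they have to be found in the camera images.
- gauge: Digital depth gauge, 0.24 kg, upright in the rest's pocket. Origin: centre of its foot's underside, z up. Foot: flat bar 64 (x) x 18 (y) x 12 high; above it a stem 10 across, then a round flat display body 56 in diameter, 24 thick in y, its flat faces looking to -y and +y; cap on top ends at z = 101. The spindle projects 8 below the foot
- gauge_grip (a point): Centre of the gauge's display body, 60 above the foot's underside: grip here or up to 8 higher, across the 24 thickness (fingers closing along the gauge's y). Axes as gauge.
- spindle: The gauge's spring spindle, a 4.4 rod with a ball tip 5 across, in the middle of the foot. Origin: lowest point of the tip. It slides up into the gauge along z by up to 10, against a spring of about 0.6 N at first and 1.2 N fully in; left free it projects 8 below the foot.
- rest: Wooden gauge rest, a fixed block 100 (x) x 54 (y) x 34 high. Origin: centre of its underside, z up. In its top is a pocket 76 (x) x 30 (y), 14 deep, its floor 20 above the origin, with a slot 20 wide down the middle of the floor for the spindle. The gauge stands in it with its foot lengthwise along x, either way round.
- granite: Dark granite setting plate, 100 (x) x 140 (y), top face 30 above the origin (centre of its underside), fixed.
- panel: Crate side wall clamped flat, fixed: 130 (x) x 320 (y) x 20 thick. Origin: centre of its underside, 12 above the bench; flat upper face at z = 20. Three bores 16 across on x = 0 at y = 78, 0, -78 hold the pins; handle opening 74 x 26 at y = 136. Face flat for 40 around each bore. Two toggle clamps on the +x edge at y = -110 and 90 stand 14 above the face, reaching in to x = 47.
- pin_1: Pin head, 14.5 across, in the bore nearest the handle opening. Origin: centre of the top of the head, 3 below the panel's face; z up.
- pin_2: Pin head in the middle bore, like pin_1.
- pin_3: Pin head in the bore farthest from the handle opening, like pin_1.
- hammer: Bystander: soft-faced hammer lying on the bench, 270 long, head 108 wide. Origin on the bench under the middle of it, x towards the head.
- punch: Bystander: steel drift punch, 134 long, 12 thick, lying on the bench. Origin on the bench under its middle.
- pin_bin: Bystander: small open bin 160 (x) x 105 (y) x 50 high with spare pins. Origin: centre of its underside.
Mind the look-alikes: they are no part of the job. What is shaped like the gauge but blue or yellow is not meant.

How it is judged:
By the outcome, as a careful person would: the job done as asked, in the order asked, and still so for the second after the job is handed in, with the robot touching nothing.
It also fails if it takes over 69 s, if anything falls off the work surface, if the arm or the gripper's body presses on something with over 40 N, if the wrist force passes 120 N, or if a joint passes its speed limit or range.

## Working session

There is one attempt and no reset: what is moved stays moved. The work goes in short steps, Python scripts to look and compute and a tool call to move; the robot and the scene stay as the last step left them, time stands still between calls to the robot, and variables do not carry over. Pictures are saved under pics/ and viewed, at most 10 in all, crops included, and the job is handed in when it is done.

Besides the shell and the picture viewer there is one more tool, called after ">>>" as name(argument=value, ...) on one line, values as JSON. play_rows: Moves the arm, as the interface text tells. Scaled input: -1 to 1 covers 0.02 m each way for a shift and 4 degrees each way for a turn. Its arguments: {"type":"object","properties":{"slide":{"type":"array"},"angular":{"type":"array"},"gripper":{"type":"number"}},"required":["slide","angular"]}

```bash
mkdir -p pics
cat > h.py <<'E'
import numpy as np, cv2
from cell import readout, vision, bot
def cal(n):
    c=vision.get_calibration(n); return np.array(c["intrinsics"]),np.array(c["R"]),np.array(c["t"])
def pts(n,d):
    K,R,t=cal(n); v,u=np.mgrid[:d.shape[0],:d.shape[1]]
    P=np.stack([(u-K[0,2])/K[0,0]*d,(v-K[1,2])/K[1,1]*d,d],-1)
    return (P-t)@R
def ray(n,u,v,z):
    K,R,t=cal(n); r=R.T@np.linalg.inv(K)@[u,v,1]; c=-R.T@t
    return c+r*(z-c[2])/r[2]
E
python3 - <<'E'
from h import *
print(readout.state(), bot.hold_point_z)
for n in ("scene","side"):
    p,d=vision.grab_frame(n); np.savez(f"{n}.npz",p=p,d=d)
    cv2.imwrite(f"pics/{n}.png",cv2.resize(p[...,::-1],(800,600)))
    K,R,t=cal(n); print(n,K.round(1).tolist(),(-R.T@t).round(3),R[2].round(2))
E
```

```text
{'time': 0.0, 'joint_pos': array([ 1.26239807e+00,  1.24517007e-01,  1.65166652e+00, -1.82978858e-06,
        1.36746097e+00, -8.25811517e-02]), 'joint_vel': array([-0.00077509,  0.00027369,  0.00083278,  0.00102595, -0.00096681,
        0.000229  ]), 'tau': array([ 2.09941081e-04, -4.17586470e+01, -3.59934533e+01,  7.74630276e-02,
        4.87734389e-02, -1.44684172e-04]), 'eef_pos': array([0.14536154, 0.63289031, 0.21338375]), 'orientation': array([-1.98403500e-04,  1.12668564e-01,  9.93632096e-01, -1.00655537e-03]), 'ft_force': array([ 0.68925433, -0.31218666, -0.94883434]), 'moment': array([-0.00875044, -0.004097  ,  0.03350544]), 'grip_force': 0.0, 'finger_gap': 0.998234209059217} 0.0188
scene [[459.9, 0.0, 273.7], [0.0, 459.9, 214.4], [0.0, 0.0, 1.0]] [1.335 0.496 0.795] [-0.67 -0.38 -0.63]
side [[417.1, 0.0, 281.9], [0.0, 417.1, 215.4], [0.0, 0.0, 1.0]] [ 0.417 -1.033  0.758] [ 0.12  0.85 -0.5 ]
```

View pics/scene.png

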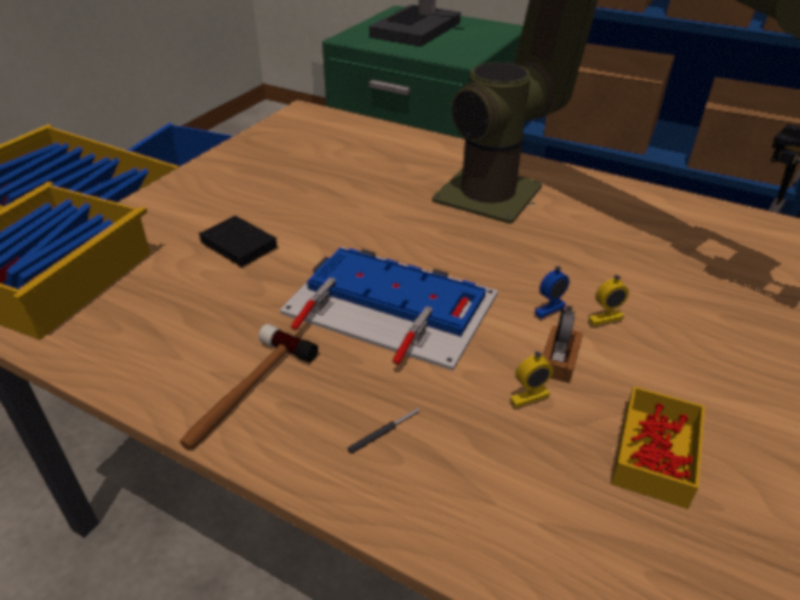

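View pics/side.png

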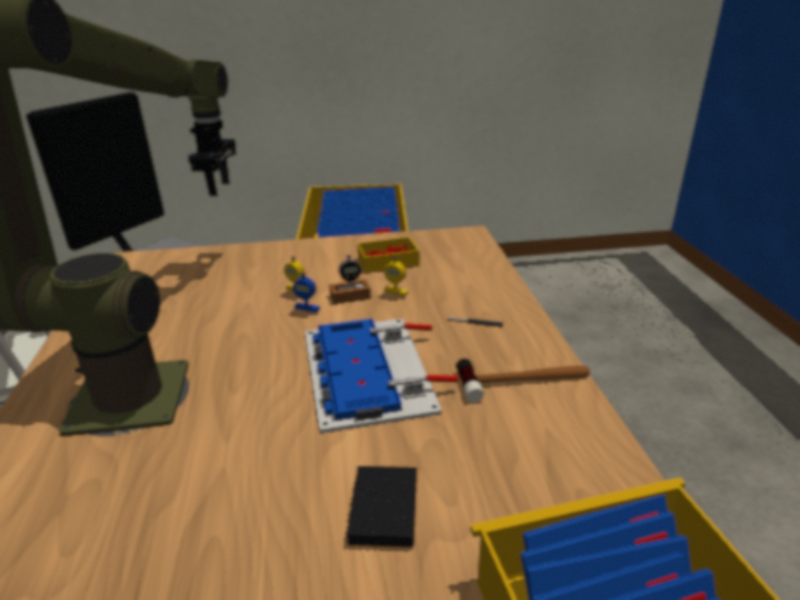

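The pictures show four gauge-shaped things (scene.png pixels): blue (553,292), yellow (608,300), yellow (532,378) and a grey/dark one at (565,330) standing in the brown rest at (563,352). The grey one fits, because it is in the wooden rest and is neither blue nor yellow. The panel is at (395,290) with the handle opening at its right end (462,305), and the granite is at (238,240).

Run:
```python
from h import *
S={n:np.load(n+".npz") for n in("scene","side")}
for n in S:
    p,d=S[n]["p"],S[n]["d"]; P=pts(n,d); hsv=cv2.cvtColor(p,cv2.COLOR_RGB2HSV)
    z=P[...,2]; H,Sa,V=[hsv[...,i].astype(int) for i in range(3)]
    def rep(name,m,zr=None,minA=15):
        m=m&(d>0)&(P[...,0]>.2)&(P[...,0]<1)&(abs(P[...,1])<.7)
        if zr: m&=(z>zr[0])&(z<zr[1])
        k,l,st,c=cv2.connectedComponentsWithStats(m.astype(np.uint8))
        for i in range(1,k):
            if st[i,4]>=minA:
                q=P[l==i]; r=cv2.minAreaRect(q[:,:2].astype(np.float32)*1000)
                print(n,name,c[i].round(),st[i,4],"mean",q.mean(0).round(4),"zmax",q[:,2].max().round(3),"rect",np.round(r[0],1),np.round(r[1],1),round(r[2],1))
    rep("granite",(V<60),(.022,.036),200)
    rep("panel",(H>100)&(H<125)&(Sa>120),(.024,.04),300)
    rep("pins",((H<8)|(H>172))&(Sa>130),(.02,.045),8)
    rep("tall",(z>.045)&(z<.16),None,40)
    rep("high",(z>.022)&(H<18)&(Sa>60),(.022,.042),20)
p=S["scene"]["p"][180:300,340:500]; q=S["side"]["p"][170:230,190:300]
a=cv2.resize(p,(800,600),interpolation=3)
cv2.imwrite("pics/crop.png",a[...,::-1])
w,_=vision.grab_frame("wrist"); cv2.imwrite("pics/w0.png",w[...,::-1])
```

```text
scene granite [166. 166.] 868 mean [ 0.4838 -0.3657  0.0291] zmax 0.034 rect [ 479.8 -369.7] [139.9  98.6] 78.0
scene granite [205. 240.] 272 mean [ 0.6943 -0.0643  0.0304] zmax 0.036 rect [694.4 -68.5] [29.8 81.6] 4.6
scene panel [278. 201.] 3288 mean [0.4678 0.01   0.0313] zmax 0.037 rect [461.1   5.7] [143.3 323.3] 3.6
scene pins [322. 214.] 51 mean [0.4516 0.1373 0.0223] zmax 0.026 rect [451.3 137.1] [50.9 10.8] 3.8
scene pins [211. 222.] 102 mean [ 0.6364 -0.0889  0.0381] zmax 0.045 rect [619.4 -91.9] [87.3 14.6] 5.5
scene pins [200. 238.] 161 mean [ 0.6943 -0.0798  0.0303] zmax 0.038 rect [691.6 -80.3] [53.  24.6] 87.5
scene pins [281. 245.] 112 mean [0.6253 0.11   0.0385] zmax 0.045 rect [619.7 108.6] [61.9 13.6] 1.3
scene pins [462. 312.] 959 mean [0.6049 0.532  0.0292] zmax 0.042 rect [593.9 536.2] [135.3  84.5] 1.1
scene tall [ 43. 175.] 5640 mean [ 0.7434 -0.5623  0.089 ] zmax 0.114 rect [ 745.9 -592.7] [323.2 211. ] 5.0
scene tall [387. 199.] 345 mean [0.3727 0.2826 0.077 ] zmax 0.108 rect [363.7 281.8] [27.5 59.7] 62.2
scene tall [428. 205.] 380 mean [0.3473 0.3802 0.076
[... 2444 characters left out ...]
4 mean [0.6091 0.5433 0.0301] zmax 0.038 rect [602.9 546.1] [134.7  68.7] 11.6
side high [243. 201.] 217 mean [0.4726 0.3295 0.0307] zmax 0.042 rect [474.5 335. ] [101.1  64.2] 4.9
side high [294. 229.] 63 mean [0.6211 0.1001 0.0356] zmax 0.042 rect [616.  102.8] [16.7 63.8] 89.4
side high [332. 260.] 197 mean [ 0.7002 -0.0761  0.0285] zmax 0.038 rect [718.6 -69. ] [97.9 77.1] 0.9
side high [388. 258.] 110 mean [ 0.8687 -0.0911  0.0239] zmax 0.027 rect [867.2 -90.2] [ 19.3 116.9] 86.5
side high [311. 265.] 82 mean [ 0.6344 -0.0994  0.0357] zmax 0.042 rect [630.  -96.5] [18.3 63.8] 89.0
side high [265. 344.] 228 mean [ 0.4699 -0.3604  0.029 ] zmax 0.033 rect [ 475.3 -375. ] [142.4 100.3] 78.4
```

View pics/crop.png

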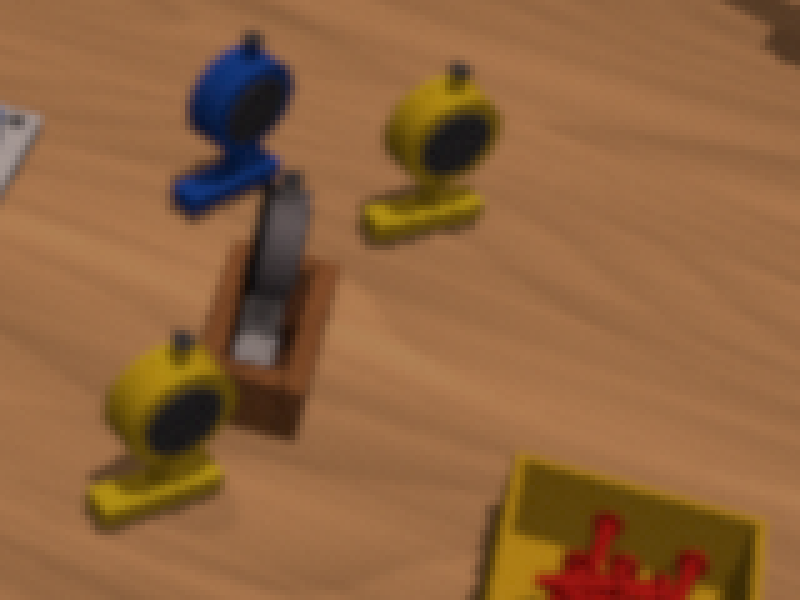

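View pics/w0.png

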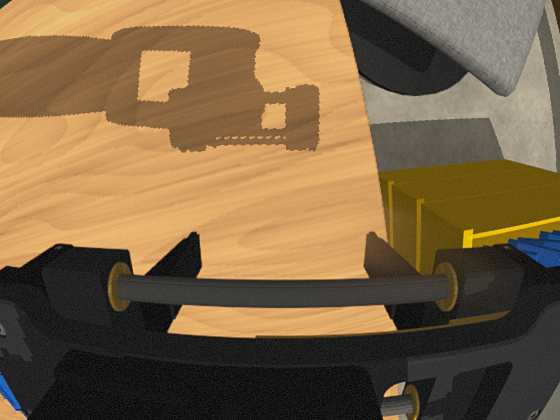

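The crop confirms it: the grey gauge stands in the brown rest at crop pixel (270,270), and the blue and yellow ones are free-standing. The wrist picture shows only empty bench, with the fingers at its lower half. I'll move over the rest.

>>> play_rows(slide=[[0.97, -0.87, 0], [0.97, -0.87, 0], [0.97, -0.87, 0], [0.97, -0.87, 0], [0.97, -0.87, 0], [0.97, -0.87, 0], [0.97, -0.87, 0], [0.97, -0.87, 0], [0.97, -0.87, 0], [0.97, -0.87, 0], [0.97, -0.87, 0], [0.97, -0.87, 0], [0.97, -0.87, 0], [0.97, -0.87, 0], [0.97, -0.87, 0], [0.97, -0.87, 0], [0.97, -0.87, 0], [0, 0, 0], [0, 0, 0], [0, 0, 0]], angular=[[0, 0, 0.28], [0, 0, 0.28], [0, 0, 0.28], [0, 0, 0.28], [0, 0, 0.28], [0, 0, 0.28], [0, 0, 0.28], [0, 0, 0.28], [0, 0, 0.28], [0, 0, 0.28], [0, 0, 0.28], [0, 0, 0.28], [0, 0, 0.28], [0, 0, 0.28], [0, 0, 0.28], [0, 0, 0.28], [0, 0, 0.28], [0, 0, 0], [0, 0, 0], [0, 0, 0]], gripper=1)

```text
time: 1.82
eef_pos: [0.475, 0.3378, 0.2143]
orientation: [-0.0, -0.053, 0.999, 0.0]
ft_force: [-0.1, 0.1, -0.1]
finger_gap: 1.001
grip_force: 0.0
```

```bash
cat >> h.py <<'E'
from scipy.spatial.transform import Rotation as Ro
def st():
    s=readout.state(); q=s["orientation"]; M=Ro.from_quat(np.r_[q[1:],q[0]]).as_matrix()
    print("t %.2f"%s["time"],"tcp",s["eef_pos"].round(4),"z",M[:,2].round(4),"yaw_y-90 %.2f"%(np.degrees(np.arctan2(M[1,1],M[0,1]))-90),"F",s["ft_force"].round(2),"M",s["moment"].round(3),"gap",round(s["finger_gap"],4),"grip",round(s["grip_force"],1))
    return s,M
def wpts(K,R,t,d):
    v,u=np.mgrid[:d.shape[0],:d.shape[1]]; x=(u-K[0,2])/K[0,0]; y=(v-K[1,2])/K[1,1]
    r=np.hypot(x,y)+1e-9; k=np.tan(np.minimum(r,1.5))/r
    P=np.stack([x*k*d,y*k*d,d],-1); return (P-t)@R
def wgrab(f):
    K,R,t=cal("wrist"); p,d=vision.grab_frame("wrist"); np.savez("w.npz",p=p,d=d)
    cv2.imwrite(f"pics/{f}.png",p[...,::-1]); return p,d,K,R,t
E
python3 - <<'E'
from h import *
s,M=st(); p,d,K,R,t=wgrab("w1"); c=-R.T@t; print("cam",c.round(3),"axis",R[2].round(3),"rel",(M.T@(c-s["eef_pos"])).round(3), K[0,0])
P=wpts(K,R,t,d); hsv=cv2.cvtColor(p,cv2.COLOR_RGB2HSV); z=P[...,2]
def rep(n,m,minA=40):
    k,l,sx,cc=cv2.connectedComponentsWithStats((m&(d>0)).astype(np.uint8))
    for i in range(1,k):
        if sx[i,4]>=minA:
            q=P[l==i]; r=cv2.minAreaRect(q[:,:2].astype(np.float32)*1000); print(n,cc[i].round(),sx[i,4],q.mean(0).round(4),q[:,2].max().round(3),np.round(r[0],1),np.round(r[1],1),round(r[2],1))
near=(abs(P[...,0]-.478)<.08)&(abs(P[...,1]-.335)<.06)
rep("resttop",near&(z>.028)&(z<.038)); rep("body",near&(z>.05)&(z<.13)); rep("foot",near&(z>.026)&(z<.036)&(hsv[...,1]<70))
E
```

```text
t 1.82 tcp [0.475  0.3378 0.2143] z [-8.e-04  0.e+00 -1.e+00] yaw_y-90 6.08 F [-0.11  0.12 -0.1 ] M [ 0.057  0.01  -0.044] gap 1.0011 grip 0.0
cam [0.403 0.329 0.385] axis [ 0.257  0.027 -0.966] rel [ 0.073 -0.001 -0.171] 325.19226210127806
resttop [285. 179.] 2118 [0.4668 0.3385 0.0344] 0.037 [475.  337.8] [100.2  54.4] 8.0
resttop [279. 165.] 182 [0.4526 0.3303 0.0324] 0.035 [452.5 330.3] [12. 18.] 11.0
body [280. 199.] 1465 [0.4728 0.334  0.1033] 0.124 [477.4 335. ] [53.1 24. ] 10.9
foot [279. 165.] 182 [0.4525 0.3303 0.0324] 0.035 [452.5 330.4] [12.  17.7] 11.0
```

View pics/w1.png

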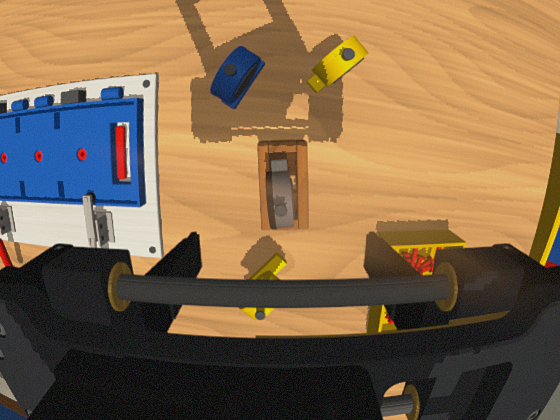

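The wrist view shows the gauge upright in the rest at (280,190), and the three pins at (83,154), (39,156) and (3,158). Gauge centre is (0.4777, 0.3351) with yaw about 10.9°. I'll descend to grip.

>>> play_rows(slide=[[0.07, -0.07, -0.4], [0.07, -0.07, -0.4], [0, 0, -0.95], [0, 0, -0.95], [0, 0, -0.95], [0, 0, -0.95], [0, 0, -0.95], [0, 0, -0.95], [0, 0, -0.95], [0, 0, 0], [0, 0, 0]], angular=[[0, 0, 0.6], [0, 0, 0.6], [0, 0, 0], [0, 0, 0], [0, 0, 0], [0, 0, 0], [0, 0, 0], [0, 0, 0], [0, 0, 0], [0, 0, 0], [0, 0, 0]])

```text
time: 2.78
eef_pos: [0.4766, 0.3351, 0.0646]
orientation: [-0.001, -0.096, 0.995, -0.001]
ft_force: [0.6, -0.4, 0.6]
finger_gap: 1.0
grip_force: 0.0
```

Run:
```python
from h import *
st(); p,d,K,R,t=wgrab("w2"); P=wpts(K,R,t,d); z=P[...,2]
m=(abs(P[...,0]-.478)<.05)&(abs(P[...,1]-.335)<.03)&(z>.05)&(z<.13)&(d>0)
q=P[m]; r=cv2.minAreaRect(q[:,:2].astype(np.float32)*1000); print(r,q[:,2].max(),m.sum())
```

```text
t 2.78 tcp [0.4766 0.3351 0.0646] z [-0.0025 -0.0013 -1.    ] yaw_y-90 10.98 F [ 0.56 -0.37  0.6 ] M [-0.005  0.01  -0.01 ] gap 0.9999 grip 0.0
((475.2507629394531, 334.6004333496094), (49.78947830200195, 24.300159454345703), 10.768148422241211) 0.12314905647909663 3815
```

>>> play_rows(slide=[[0, 0, 0], [0, 0, 0], [0, 0, 0], [0, 0, 0], [0, 0, 0], [0, 0, 0], [0, 0, 0], [0, 0, 0]], angular=[[0, 0, 0], [0, 0, 0], [0, 0, 0], [0, 0, 0], [0, 0, 0], [0, 0, 0], [0, 0, 0], [0, 0, 0]], gripper=0)

```text
time: 3.5
eef_pos: [0.4782, 0.3348, 0.0656]
orientation: [-0.0, -0.095, 0.995, -0.0]
ft_force: [-0.0, -1.2, 0.3]
finger_gap: 0.497
grip_force: 0.0
```

Run:
```python
from h import *
st()
```

```text
t 3.50 tcp [0.4782 0.3348 0.0656] z [-0. -0. -1.] yaw_y-90 10.90 F [-0.02 -1.22  0.35] M [ 0.021  0.018 -0.015] gap 0.4974 grip 0.0
```

>>> play_rows(slide=[[0, 0, 0], [0, 0, 0], [0, 0, 0], [0, 0, 0], [0, 0, 0], [0, 0, 0], [0, 0, 0], [0, 0, 0]], angular=[[0, 0, 0], [0, 0, 0], [0, 0, 0], [0, 0, 0], [0, 0, 0], [0, 0, 0], [0, 0, 0], [0, 0, 0]])

```text
time: 4.17
eef_pos: [0.4781, 0.3349, 0.0656]
orientation: [-0.0, -0.095, 0.995, -0.0]
ft_force: [-0.5, 0.5, -0.4]
finger_gap: 0.25
grip_force: 30.0
```

Run:
```python
from h import *
st()
```

```text
t 4.17 tcp [0.4781 0.3349 0.0656] z [-1.e-04 -0.e+00 -1.e+00] yaw_y-90 10.90 F [-0.53  0.45 -0.41] M [0.068 0.02  0.009] gap 0.2505 grip 30.0
```

>>> play_rows(slide=[[0, 0, 0.3], [0, 0, 0.7], [0, 0, 0.9], [0, 0, 0.9], [0, 0, 0.9], [0, 0, 0.9], [0, 0, 0.9], [0, -1, 0], [0, -1, 0], [0, -1, 0], [0, -1, 0], [0, -1, 0], [0, -1, 0], [0, -1, 0], [0, -1, 0], [0, -1, 0], [0, -1, 0], [0, 0, 0], [0, 0, 0], [0, 0, 0]], angular=[[0, 0, 0], [0, 0, 0], [0, 0, 0], [0, 0, 0], [0, 0, 0], [0, 0, 0], [0, 0, 0], [0, 0, -0.2], [0, 0, -0.2], [0, 0, -0.2], [0, 0, -0.2], [0, 0, -0.2], [0, 0, -0.2], [0, 0, -0.2], [0, 0, -0.2], [0, 0, -0.2], [0, 0, 0], [0, 0, 0], [0, 0, 0], [0, 0, 0]])

```text
time: 5.83
eef_pos: [0.4783, 0.1351, 0.1765]
orientation: [0.0, -0.032, 0.999, 0.0]
ft_force: [0.2, 0.4, -2.5]
finger_gap: 0.252
grip_force: 30.0
```

```bash
cat > pins.py <<'E'
from h import *
import sys
s,M=st(); p,d,K,R,t=wgrab(sys.argv[1]); P=wpts(K,R,t,d); z=P[...,2]; hsv=cv2.cvtColor(p,cv2.COLOR_RGB2HSV)
H,S=hsv[...,0].astype(int),hsv[...,1]
m=((H<8)|(H>172))&(S>130)&(hsv[...,2]>60)&(d>0)&(z>.02)&(z<.036)&(abs(P[...,1])<.13)&(abs(P[...,0]-.458)<.03)
k,l,sx,cc=cv2.connectedComponentsWithStats(m.astype(np.uint8))
for i in range(1,k):
    if sx[i,4]>=10: q=P[l==i]; print("pin",cc[i].round(1),sx[i,4],np.round((q.max(0)+q.min(0))/2,4),q.mean(0).round(4),np.ptp(q,0).round(4))
# held gauge in tool frame
Q=(P-s["eef_pos"])@M
g=(d>0)&(abs(Q[...,0])<.045)&(abs(Q[...,1])<.0145)&(Q[...,2]<.06)&(Q[...,2]>-.06)
q=Q[g]; print("gauge tool-frame",g.sum(),q.min(0).round(4),q.max(0).round(4))
f=g&(Q[...,2]>.03); q=Q[f]; print("foot",f.sum(), q.min(0).round(4) if f.sum() else "",q.max(0).round(4) if f.sum() else "")
E
python3 pins.py w3
```

```text
t 5.83 tcp [0.4783 0.1351 0.1765] z [ 9.e-04  4.e-04 -1.e+00] yaw_y-90 3.69 F [ 0.16  0.44 -2.46] M [-0.004  0.054  0.007] gap 0.2525 grip 30.0
pin [280.3 151.1] 31 [0.4394 0.1293 0.0223] [0.4375 0.1294 0.0224] [0.0223 0.0014 0.0028]
pin [231.9 169.5] 162 [0.4579 0.082  0.0289] [0.4578 0.0825 0.0294] [0.0136 0.0145 0.009 ]
pin [158.4 171.6] 132 [0.4635 0.0041 0.0287] [0.4634 0.0044 0.0295] [0.0139 0.0139 0.0059]
pin [ 96.2 174.1] 102 [ 0.4686 -0.073   0.0302] [ 0.4687 -0.0735  0.0296] [0.014  0.0139 0.0041]
gauge tool-frame 5244 [-0.0229 -0.0145 -0.06  ] [0.0319 0.0145 0.0426]
foot 803 [ 0.0141 -0.01    0.0309] [0.0319 0.008  0.0426]
```

View pics/w3.png

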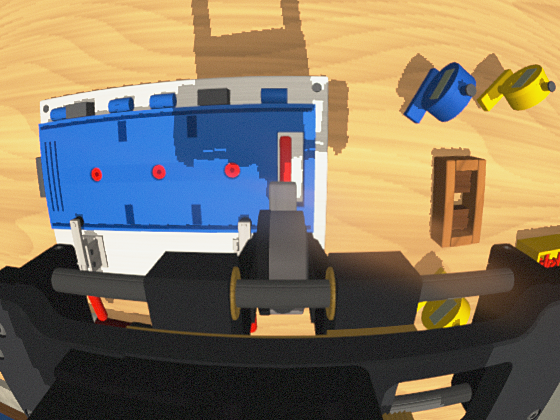

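The held gauge is upright and centred between the pads. Its foot end shows at (282,190), and the pins are at (232,170), (158,172) and (96,174), so pin_1 is beside the handle opening at (288,160). Next is the granite.

>>> play_rows(slide=[[0, -1, 0], [0, -1, 0], [0, -1, 0], [0, -1, 0], [0, -1, 0], [0, -1, 0], [0, -1, 0], [0, -1, 0], [0, -1, 0], [0, -1, 0], [0, -1, 0], [0, -1, 0], [0, -1, 0], [0, -1, 0], [0, -1, 0], [0, -1, 0], [0, -1, 0], [0, -1, 0], [0, -1, 0], [0, -1, 0]], angular=[[0, 0, 0], [0, 0, 0], [0, 0, 0], [0, 0, 0], [0, 0, 0], [0, 0, 0], [0, 0, 0], [0, 0, 0], [0, 0, 0], [0, 0, 0], [0, 0, 0], [0, 0, 0], [0, 0, 0], [0, 0, 0], [0, 0, 0], [0, 0, 0], [0, 0, 0], [0, 0, 0], [0, 0, 0], [0, 0, 0]])

```text
time: 7.55
eef_pos: [0.4787, -0.2653, 0.1758]
orientation: [-0.0, -0.033, 0.999, 0.0]
ft_force: [1.0, 0.7, -2.1]
finger_gap: 0.247
grip_force: 30.0
```

>>> play_rows(slide=[[0, -1, 0], [0, -1, 0], [0, -1, 0], [0, -1, 0], [0, -1, 0], [0, -0.5, -0.5], [0, 0, -0.9], [0, 0, -0.9], [0, 0, -0.8], [0, 0, -0.4], [0, 0, -0.2], [0, 0, 0], [0, 0, 0], [0, 0, 0]], angular=[[0, 0, 0], [0, 0, 0], [0, 0, 0], [0, 0, 0], [0, 0, 0], [0, 0, 0], [0, 0, 0], [0, 0, 0], [0, 0, 0], [0, 0, 0], [0, 0, 0], [0, 0, 0], [0, 0, 0], [0, 0, 0]])

```text
time: 8.72
eef_pos: [0.479, -0.3756, 0.1031]
orientation: [0.001, -0.032, 0.999, -0.001]
ft_force: [-0.2, -0.3, -2.0]
finger_gap: 0.248
grip_force: 30.0
```

Run:
```python
from h import *
st(); p,d,K,R,t=wgrab("w4"); P=wpts(K,R,t,d); z=P[...,2]
m=(d>0)&(z>.022)&(z<.038)&(abs(P[...,0]-.478)<.1)&(abs(P[...,1]+.374)<.1)
q=P[m]; print(cv2.minAreaRect(q[:,:2].astype(np.float32)*1000),np.median(q[:,2]))
```

```text
t 8.72 tcp [ 0.479  -0.3756  0.1031] z [ 0.0017 -0.0016 -1.    ] yaw_y-90 3.72 F [-0.16 -0.27 -2.  ] M [ 0.036 -0.03   0.003] gap 0.2482 grip 30.0
((475.6176452636719, -375.263916015625), (141.2864532470703, 100.12203216552734), 78.33903503417969) 0.03054545636027938
```

>>> play_rows(slide=[[0, 0, -0.3], [0, 0, -0.3], [0, 0, -0.3], [0, 0, -0.1], [0, 0, -0.1], [0, 0, -0.1], [0, 0, -0.1], [0, 0, 0], [0, 0, 0], [0, 0, 0]], angular=[[0, 0, 0], [0, 0, 0], [0, 0, 0], [0, 0, 0], [0, 0, 0], [0, 0, 0], [0, 0, 0], [0, 0, 0], [0, 0, 0], [0, 0, 0]])

```text
time: 9.6
eef_pos: [0.4784, -0.3753, 0.0759]
orientation: [0.0, -0.032, 0.999, -0.0]
ft_force: [0.3, -1.1, -1.4]
finger_gap: 0.252
grip_force: 30.0
```

Run:
```python
from h import *
st()
```

```text
t 9.60 tcp [ 0.4784 -0.3753  0.0759] z [ 6.e-04 -5.e-04 -1.e+00] yaw_y-90 3.70 F [ 0.3  -1.1  -1.41] M [ 0.037 -0.002  0.05 ] gap 0.2521 grip 30.0
```

>>> play_rows(slide=[[0, 0, -0.03], [0, 0, -0.03], [0, 0, 0], [0, 0, 0]], angular=[[0, 0, 0], [0, 0, 0], [0, 0, 0], [0, 0, 0]])

```text
time: 9.93
eef_pos: [0.4785, -0.3754, 0.0755]
orientation: [0.0, -0.032, 0.999, -0.0]
ft_force: [-0.7, 1.9, 5.1]
finger_gap: 0.253
grip_force: 30.0
```

>>> play_rows(slide=[[0, 0, -0.03], [0, 0, -0.02], [0, 0, 0], [0, 0, 0]], angular=[[0, 0, 0], [0, 0, 0], [0, 0, 0], [0, 0, 0]])

```text
time: 10.27
eef_pos: [0.4785, -0.3754, 0.0755]
orientation: [0.0, -0.032, 0.999, -0.0]
ft_force: [-3.8, 2.5, 10.4]
finger_gap: 0.243
grip_force: 30.0
```

>>> play_rows(slide=[[0, 0, 0.02], [0, 0, 0], [0, 0, 0], [0, 0, 0], [0, 0, 0], [0, 0, 0], [0, 0, 0], [0, 0, 0], [0, 0, 0], [0, 0, 0], [0, 0, 0], [0, 0, 0], [0, 0, 0], [0, 0, 0], [0, 0, 0], [0, 0, 0], [0, 0, 0]], angular=[[0, 0, 0], [0, 0, 0], [0, 0, 0], [0, 0, 0], [0, 0, 0], [0, 0, 0], [0, 0, 0], [0, 0, 0], [0, 0, 0], [0, 0, 0], [0, 0, 0], [0, 0, 0], [0, 0, 0], [0, 0, 0], [0, 0, 0], [0, 0, 0], [0, 0, 0]])

```text
time: 11.68
eef_pos: [0.4785, -0.3754, 0.0755]
orientation: [0.0, -0.032, 0.999, -0.0]
ft_force: [-2.7, 1.4, 9.0]
finger_gap: 0.252
grip_force: 30.0
```

Run:
```python
from h import *
st()
```

```text
t 11.68 tcp [ 0.4785 -0.3754  0.0755] z [ 5.e-04 -5.e-04 -1.e+00] yaw_y-90 3.70 F [-2.65  1.39  8.98] M [0.545 0.638 0.016] gap 0.2516 grip 30.0
```

>>> play_rows(slide=[[0, 0, 0.3], [0, 0, 0.9], [0, 0, 0.9], [0, 0, 0.4], [-0.06, 1, 0], [-0.06, 1, 0], [-0.06, 1, 0], [-0.06, 1, 0], [-0.06, 1, 0], [-0.06, 1, 0], [-0.06, 1, 0], [-0.06, 1, 0], [-0.06, 1, 0], [-0.06, 1, 0], [-0.06, 1, 0], [-0.06, 1, 0], [-0.06, 1, 0], [-0.06, 1, 0], [-0.06, 1, 0], [-0.06, 1, 0]], angular=[[0, 0, 0], [0, 0, 0], [0, 0, 0], [0, 0, 0], [0, 0, 0], [0, 0, 0], [0, 0, 0], [0, 0, 0], [0, 0, 0], [0, 0, 0], [0, 0, 0], [0, 0, 0], [0, 0, 0], [0, 0, 0], [0, 0, 0], [0, 0, 0], [0, 0, 0], [0, 0, 0], [0, 0, 0], [0, 0, 0]])

```text
time: 13.35
eef_pos: [0.4584, -0.0541, 0.1231]
orientation: [-0.0, -0.032, 0.999, 0.0]
ft_force: [0.7, 0.4, -2.6]
finger_gap: 0.251
grip_force: 30.0
```

>>> play_rows(slide=[[-0.06, 1, 0], [0, 1, 0], [0, 1, 0], [0, 1, 0], [0, 1, 0], [0, 0.9, 0], [0, 0, 0], [0, 0, 0], [0, 0, 0]], angular=[[0, 0, 0], [0, 0, 0], [0, 0, 0], [0, 0, 0], [0, 0, 0], [0, 0, 0], [0, 0, 0], [0, 0, 0], [0, 0, 0]])

```text
time: 14.1
eef_pos: [0.4575, 0.0625, 0.1234]
orientation: [-0.0, -0.032, 0.999, -0.0]
ft_force: [-0.8, -0.2, -2.5]
finger_gap: 0.254
grip_force: 30.0
```

```bash
python3 pins.py w5
```

```text
t 14.10 tcp [0.4575 0.0625 0.1234] z [-5.e-04 -5.e-04 -1.e+00] yaw_y-90 3.72 F [-0.84 -0.15 -2.53] M [ 0.023  0.001 -0.009] gap 0.2537 grip 30.0
pin [362.  186.5] 37 [0.438  0.1291 0.0225] [0.4366 0.1293 0.0229] [0.0197 0.0018 0.0044]
pin [133.7 209.3] 161 [ 0.4688 -0.0738  0.0267] [ 0.4686 -0.0735  0.0295] [0.0148 0.0144 0.0099]
pin [215.8 209.4] 207 [0.4638 0.0047 0.028 ] [0.4634 0.0046 0.0295] [0.0146 0.0144 0.0062]
pin [307.6 208.9] 200 [0.4587 0.0824 0.0292] [0.4578 0.0828 0.0297] [0.014  0.0139 0.0045]
gauge tool-frame 5257 [-0.0228 -0.0145 -0.0599] [0.0319 0.0145 0.043 ]
foot 803 [ 0.0142 -0.0099  0.0307] [0.0319 0.008  0.043 ]
```

View pics/w5.png

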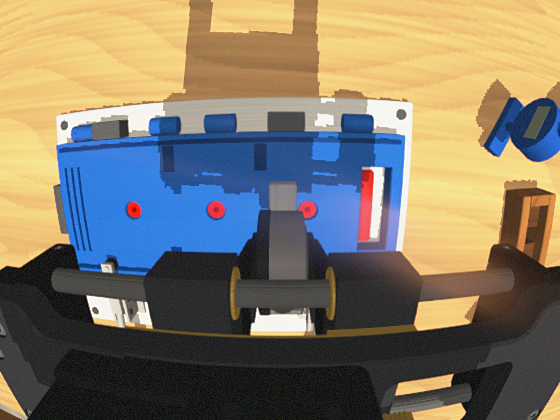

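The view shows pin_1 at (308,209) next to the handle opening at (370,205), with the gauge still upright. I'll centre over pin_1 and go down.

>>> play_rows(slide=[[0.035, 0.5, 0], [0, 0.55, 0], [0, 0, -0.5], [0, 0, -0.5], [0, 0, -0.5], [0, 0, -0.3], [0, 0, -0.1], [0, 0, -0.1], [0, 0, -0.1], [0, 0, -0.1], [0, 0, 0], [0, 0, 0], [0, 0, 0]], angular=[[0, 0, 0], [0, 0, 0], [0, 0, 0], [0, 0, 0], [0, 0, 0], [0, 0, 0], [0, 0, 0], [0, 0, 0], [0, 0, 0], [0, 0, 0], [0, 0, 0], [0, 0, 0], [0, 0, 0]])

```text
time: 15.23
eef_pos: [0.4587, 0.0838, 0.0803]
orientation: [0.0, -0.032, 0.999, -0.0]
ft_force: [-1.0, -0.1, -1.2]
finger_gap: 0.256
grip_force: 30.0
```

>>> play_rows(slide=[[0, 0, -0.04], [0, 0, -0.04], [0, 0, 0], [0, 0, 0]], angular=[[0, 0, 0], [0, 0, 0], [0, 0, 0], [0, 0, 0]])

```text
time: 15.57
eef_pos: [0.4587, 0.0839, 0.0784]
orientation: [0.0, -0.032, 0.999, -0.0]
ft_force: [0.4, 0.1, -1.0]
finger_gap: 0.253
grip_force: 30.0
```

>>> play_rows(slide=[[0, 0, -0.03], [0, 0, -0.03], [0, 0, 0], [0, 0, 0]], angular=[[0, 0, 0], [0, 0, 0], [0, 0, 0], [0, 0, 0]])

```text
time: 15.9
eef_pos: [0.4587, 0.0839, 0.0775]
orientation: [0.0, -0.032, 0.999, -0.0]
ft_force: [0.3, -1.1, 1.9]
finger_gap: 0.25
grip_force: 30.0
```

>>> play_rows(slide=[[0, 0, -0.02], [0, 0, 0], [0, 0, 0]], angular=[[0, 0, 0], [0, 0, 0], [0, 0, 0]])

```text
time: 16.15
eef_pos: [0.4588, 0.0839, 0.0775]
orientation: [0.0, -0.032, 0.999, -0.0]
ft_force: [-1.6, -0.5, 6.5]
finger_gap: 0.249
grip_force: 30.0
```

>>> play_rows(slide=[[0, 0, 0], [0, 0, 0], [0, 0, 0], [0, 0, 0], [0, 0, 0], [0, 0, 0], [0, 0, 0], [0, 0, 0], [0, 0, 0], [0, 0, 0], [0, 0, 0], [0, 0, 0], [0, 0, 0], [0, 0, 0], [0, 0, 0], [0, 0, 0], [0, 0, 0]], angular=[[0, 0, 0], [0, 0, 0], [0, 0, 0], [0, 0, 0], [0, 0, 0], [0, 0, 0], [0, 0, 0], [0, 0, 0], [0, 0, 0], [0, 0, 0], [0, 0, 0], [0, 0, 0], [0, 0, 0], [0, 0, 0], [0, 0, 0], [0, 0, 0], [0, 0, 0]])

```text
time: 17.57
eef_pos: [0.4588, 0.0839, 0.0775]
orientation: [0.0, -0.032, 0.999, -0.0]
ft_force: [-1.6, -0.7, 4.7]
finger_gap: 0.251
grip_force: 30.0
```

```bash
python3 pins.py w6
```

```text
t 17.57 tcp [0.4588 0.0839 0.0775] z [ 4.e-04 -1.e-04 -1.e+00] yaw_y-90 3.70 F [-1.64 -0.69  4.65] M [-0.048  0.45   0.052] gap 0.2506 grip 30.0
pin [348.8 191.7] 44 [0.4352 0.129  0.0223] [0.4338 0.1291 0.0227] [0.0142 0.0018 0.0032]
pin [347.2 210.6] 11 [0.4484 0.1296 0.0228] [0.4481 0.1297 0.0224] [0.0062 0.0008 0.0032]
pin [ 87.9 221.5] 170 [ 0.4687 -0.0741  0.029 ] [ 0.4686 -0.0736  0.0296] [0.014  0.014  0.0042]
pin [175.5 222.8] 266 [0.4638 0.0044 0.027 ] [0.4634 0.0045 0.0296] [0.0146 0.014  0.0086]
gauge tool-frame 6544 [-0.0212 -0.0145 -0.0599] [0.0447 0.0145 0.0473]
foot 2097 [ 0.006  -0.0144  0.0311] [0.0447 0.0145 0.0473]
```

>>> play_rows(slide=[[0, 0, 0.3], [0, 0, 0.9], [0.06, -0.98, 0], [0.06, -0.98, 0], [0.06, -0.98, 0], [0.06, -0.98, 0], [0, 0, 0], [0, 0, 0], [0, 0, -0.4], [0, 0, -0.4], [0, 0, -0.1], [0, 0, -0.1], [0, 0, -0.1], [0, 0, 0], [0, 0, 0]], angular=[[0, 0, 0], [0, 0, 0], [0, 0, 0], [0, 0, 0], [0, 0, 0], [0, 0, 0], [0, 0, 0], [0, 0, 0], [0, 0, 0], [0, 0, 0], [0, 0, 0], [0, 0, 0], [0, 0, 0], [0, 0, 0], [0, 0, 0]])

```text
time: 18.87
eef_pos: [0.4632, 0.0057, 0.0787]
orientation: [-0.0, -0.032, 0.999, 0.0]
ft_force: [-0.7, 0.7, -0.9]
finger_gap: 0.25
grip_force: 30.0
```

>>> play_rows(slide=[[0, 0, -0.03], [0, 0, -0.03], [0, 0, 0], [0, 0, 0]], angular=[[0, 0, 0], [0, 0, 0], [0, 0, 0], [0, 0, 0]])

```text
time: 19.2
eef_pos: [0.4635, 0.0055, 0.0776]
orientation: [0.0, -0.032, 0.999, 0.0]
ft_force: [-0.1, 0.3, -0.9]
finger_gap: 0.253
grip_force: 30.0
```

>>> play_rows(slide=[[0, 0, -0.03], [0, 0, 0], [0, 0, 0]], angular=[[0, 0, 0], [0, 0, 0], [0, 0, 0]])

```text
time: 19.45
eef_pos: [0.4635, 0.0055, 0.0775]
orientation: [0.0, -0.032, 0.999, 0.0]
ft_force: [-0.6, 1.1, 3.5]
finger_gap: 0.25
grip_force: 30.0
```

>>> play_rows(slide=[[0, 0, -0.01], [0, 0, 0], [0, 0, 0]], angular=[[0, 0, 0], [0, 0, 0], [0, 0, 0]])

```text
time: 19.7
eef_pos: [0.4636, 0.0055, 0.0775]
orientation: [0.0, -0.032, 0.999, 0.0]
ft_force: [-2.4, 0.7, 5.8]
finger_gap: 0.252
grip_force: 30.0
```

>>> play_rows(slide=[[0, 0, 0], [0, 0, 0], [0, 0, 0], [0, 0, 0], [0, 0, 0], [0, 0, 0], [0, 0, 0], [0, 0, 0], [0, 0, 0], [0, 0, 0], [0, 0, 0], [0, 0, 0], [0, 0, 0], [0, 0, 0], [0, 0, 0], [0, 0, 0], [0, 0, 0]], angular=[[0, 0, 0], [0, 0, 0], [0, 0, 0], [0, 0, 0], [0, 0, 0], [0, 0, 0], [0, 0, 0], [0, 0, 0], [0, 0, 0], [0, 0, 0], [0, 0, 0], [0, 0, 0], [0, 0, 0], [0, 0, 0], [0, 0, 0], [0, 0, 0], [0, 0, 0]])

```text
time: 21.12
eef_pos: [0.4636, 0.0055, 0.0775]
orientation: [0.0, -0.032, 0.999, 0.0]
ft_force: [-3.1, 0.7, 6.6]
finger_gap: 0.248
grip_force: 30.0
```

>>> play_rows(slide=[[0, 0, 0.3], [0, 0, 0.9], [0.064, -0.98, 0], [0.064, -0.98, 0], [0.064, -0.98, 0], [0.064, -0.98, 0], [0, 0, 0], [0, 0, 0], [0, 0, -0.4], [0, 0, -0.4], [0, 0, -0.1], [0, 0, -0.1], [0, 0, -0.1], [0, 0, 0], [0, 0, 0]], angular=[[0, 0, 0], [0, 0, 0], [0, 0, 0], [0, 0, 0], [0, 0, 0], [0, 0, 0], [0, 0, 0], [0, 0, 0], [0, 0, 0], [0, 0, 0], [0, 0, 0], [0, 0, 0], [0, 0, 0], [0, 0, 0], [0, 0, 0]])

```text
time: 22.37
eef_pos: [0.4684, -0.0727, 0.0787]
orientation: [-0.0, -0.032, 0.999, 0.0]
ft_force: [-0.5, 0.2, -0.9]
finger_gap: 0.252
grip_force: 30.0
```

>>> play_rows(slide=[[0, 0, -0.03], [0, 0, -0.03], [0, 0, 0], [0, 0, 0]], angular=[[0, 0, 0], [0, 0, 0], [0, 0, 0], [0, 0, 0]])

```text
time: 22.7
eef_pos: [0.4686, -0.0729, 0.0777]
orientation: [0.0, -0.032, 0.999, -0.0]
ft_force: [-0.3, 0.4, -0.8]
finger_gap: 0.256
grip_force: 30.0
```

>>> play_rows(slide=[[0, 0, -0.03], [0, 0, -0.01], [0, 0, 0], [0, 0, 0]], angular=[[0, 0, 0], [0, 0, 0], [0, 0, 0], [0, 0, 0]])

```text
time: 23.03
eef_pos: [0.4687, -0.073, 0.0775]
orientation: [0.0, -0.032, 0.999, -0.0]
ft_force: [-2.1, 0.9, 4.7]
finger_gap: 0.251
grip_force: 30.0
```

>>> play_rows(slide=[[0, 0, 0], [0, 0, 0], [0, 0, 0], [0, 0, 0], [0, 0, 0], [0, 0, 0], [0, 0, 0], [0, 0, 0], [0, 0, 0], [0, 0, 0], [0, 0, 0], [0, 0, 0], [0, 0, 0], [0, 0, 0], [0, 0, 0], [0, 0, 0], [0, 0, 0]], angular=[[0, 0, 0], [0, 0, 0], [0, 0, 0], [0, 0, 0], [0, 0, 0], [0, 0, 0], [0, 0, 0], [0, 0, 0], [0, 0, 0], [0, 0, 0], [0, 0, 0], [0, 0, 0], [0, 0, 0], [0, 0, 0], [0, 0, 0], [0, 0, 0], [0, 0, 0]])

```text
time: 24.45
eef_pos: [0.4687, -0.073, 0.0775]
orientation: [0.0, -0.032, 0.999, -0.0]
ft_force: [-2.6, 2.4, 5.3]
finger_gap: 0.251
grip_force: 30.0
```

>>> play_rows(slide=[[0, 0, 0.3], [0, 0, 0.9], [0, 0, 0.9], [0, 0, 0.75], [0.02, 1, 0], [0.02, 1, 0], [0.02, 1, 0], [0.02, 1, 0], [0.02, 1, 0], [0.02, 1, 0], [0.02, 1, 0], [0.02, 1, 0], [0.02, 1, 0], [0.02, 1, 0], [0.02, 1, 0], [0.02, 1, 0], [0.02, 1, 0], [0.02, 1, 0], [0.02, 1, 0], [0.02, 1, 0]], angular=[[0, 0, 0], [0, 0, 0], [0, 0, 0], [0, 0, 0], [0, 0, 0.11], [0, 0, 0.11], [0, 0, 0.11], [0, 0, 0.11], [0, 0, 0.11], [0, 0, 0.11], [0, 0, 0.11], [0, 0, 0.11], [0, 0, 0.11], [0, 0, 0.11], [0, 0, 0], [0, 0, 0], [0, 0, 0], [0, 0, 0], [0, 0, 0], [0, 0, 0]])

```text
time: 26.12
eef_pos: [0.4746, 0.2479, 0.1332]
orientation: [0.0, -0.071, 0.997, -0.0]
ft_force: [-0.5, 1.1, -1.4]
finger_gap: 0.251
grip_force: 30.0
```

>>> play_rows(slide=[[0, 0.9, 0], [0, 0.9, 0], [0, 0.9, 0], [0, 0.9, 0], [0, 0.9, 0], [0, 0, 0], [0, 0, 0], [0, 0, 0]], angular=[[0, 0, 0], [0, 0, 0], [0, 0, 0], [0, 0, 0], [0, 0, 0], [0, 0, 0], [0, 0, 0], [0, 0, 0]])

```text
time: 26.78
eef_pos: [0.4746, 0.3365, 0.1331]
orientation: [-0.0, -0.071, 0.997, -0.0]
ft_force: [-0.1, -0.4, -2.1]
finger_gap: 0.251
grip_force: 30.0
```

Run:
```python
from h import *
s,M=st(); p,d,K,R,t=wgrab("w7"); P=wpts(K,R,t,d); z=P[...,2]
near=(d>0)&(abs(P[...,0]-.478)<.08)&(abs(P[...,1]-.337)<.05)
q=P[near&(z>.029)&(z<.038)]; print("rest",cv2.minAreaRect(q[:,:2].astype(np.float32)*1000),np.ptp(q,0))
Q=(P-s["eef_pos"])@M; g=(d>0)&(abs(Q[...,0])<.045)&(abs(Q[...,1])<.0145)&(Q[...,2]<.06)&(Q[...,2]>.03); q=Q[g]; print("foot",q.min(0).round(4),q.max(0).round(4))
```

```text
t 26.78 tcp [0.4746 0.3365 0.1331] z [-5.e-04 -9.e-04 -1.e+00] yaw_y-90 8.11 F [-0.13 -0.35 -2.14] M [ 0.069  0.033 -0.033] gap 0.2511 grip 30.0
rest ((464.44134521484375, 336.2679443359375), (78.51331329345703, 54.36124801635742), 7.887054443359375) [0.078806   0.06392662 0.00772768]
foot [ 0.0144 -0.0098  0.0308] [0.0319 0.0081 0.0429]
```

View pics/w7.png

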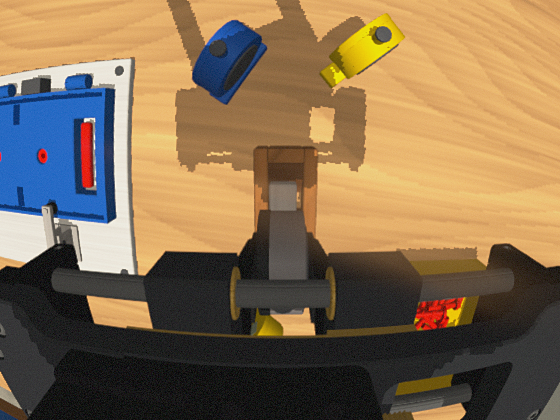

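The foot at (283,195) lines up over the pocket of the rest, needing about 2 mm more in +y. I'll lower it.

>>> play_rows(slide=[[0.03, 0.11, 0], [0, 0, -0.9], [0, 0, -0.9], [0, 0, -0.5], [0, 0, -0.5], [0, 0, -0.2], [0, 0, -0.2], [0, 0, -0.1], [0, 0, 0], [0, 0, 0], [0, 0, 0]], angular=[[0, 0, 0], [0, 0, 0], [0, 0, 0], [0, 0, 0], [0, 0, 0], [0, 0, 0], [0, 0, 0], [0, 0, 0], [0, 0, 0], [0, 0, 0], [0, 0, 0]])

```text
time: 27.75
eef_pos: [0.4758, 0.3396, 0.0685]
orientation: [0.001, -0.071, 0.997, 0.0]
ft_force: [-0.3, 0.5, -2.1]
finger_gap: 0.25
grip_force: 30.0
```

>>> play_rows(slide=[[0, 0, -0.04], [0, 0, -0.02], [0, 0, 0], [0, 0, 0]], angular=[[0, 0, 0], [0, 0, 0], [0, 0, 0], [0, 0, 0]])

```text
time: 28.08
eef_pos: [0.4754, 0.3393, 0.0665]
orientation: [0.0, -0.071, 0.998, 0.0]
ft_force: [-0.4, 0.6, -0.8]
finger_gap: 0.254
grip_force: 30.0
```

>>> play_rows(slide=[[0, 0, -0.04], [0, 0, 0], [0, 0, 0]], angular=[[0, 0, 0], [0, 0, 0], [0, 0, 0]])

```text
time: 28.33
eef_pos: [0.4753, 0.3393, 0.0656]
orientation: [-0.0, -0.071, 0.997, -0.0]
ft_force: [-0.5, 0.4, -1.6]
finger_gap: 0.249
grip_force: 30.0
```

>>> play_rows(slide=[[0, 0, -0.02], [0, 0, 0], [0, 0, 0]], angular=[[0, 0, 0], [0, 0, 0], [0, 0, 0]])

```text
time: 28.58
eef_pos: [0.4754, 0.3393, 0.0656]
orientation: [0.0, -0.071, 0.998, -0.0]
ft_force: [-1.4, -0.9, -0.2]
finger_gap: 0.25
grip_force: 30.0
```

Floor reached. I'll release now.

>>> play_rows(slide=[[0, 0, 0], [0, 0, 0], [0, 0, 0], [0, 0, 0], [0, 0, 0], [0, 0, 0], [0, 0, 0], [0, 0, 0], [0, 0, 0], [0, 0, 0], [0, 0, 0], [0, 0, 0]], angular=[[0, 0, 0], [0, 0, 0], [0, 0, 0], [0, 0, 0], [0, 0, 0], [0, 0, 0], [0, 0, 0], [0, 0, 0], [0, 0, 0], [0, 0, 0], [0, 0, 0], [0, 0, 0]], gripper=1)

```text
time: 29.58
eef_pos: [0.4754, 0.3393, 0.0653]
orientation: [0.0, -0.071, 0.997, 0.0]
ft_force: [0.2, -0.1, -0.6]
finger_gap: 0.984
grip_force: 0.0
```

>>> play_rows(slide=[[0, 0, 0.3], [0, 0, 0.7], [0, 0, 0.9], [0, 0, 0.9], [0, 0, 0.9], [0, 0, 0.9], [0, 0, 0.9], [0, 0, 0.9], [0, 0, 0.9], [0, 0, 0], [0, 0, 0], [0, 0, 0]], angular=[[0, 0, 0], [0, 0, 0], [0, 0, 0], [0, 0, 0], [0, 0, 0], [0, 0, 0], [0, 0, 0], [0, 0, 0], [0, 0, 0], [0, 0, 0], [0, 0, 0], [0, 0, 0]])

```text
time: 30.58
eef_pos: [0.475, 0.3391, 0.2109]
orientation: [-0.0, -0.071, 0.998, -0.0]
ft_force: [-0.3, -0.2, -0.4]
finger_gap: 0.996
grip_force: 0.0
```

Run:
```python
from h import *
st(); p,d,K,R,t=wgrab("w8"); P=wpts(K,R,t,d); z=P[...,2]; S=cv2.cvtColor(p,cv2.COLOR_RGB2HSV)[...,1]
near=(d>0)&(abs(P[...,0]-.478)<.08)&(abs(P[...,1]-.337)<.05)
for n,m in(("body",near&(z>.05)&(z<.13)),("rest",near&(z>.028)&(z<.038)),("foot",near&(z>.026)&(z<.036)&(S<70))):
    q=P[m]; print(n,cv2.minAreaRect(q[:,:2].astype(np.float32)*1000),q[:,2].max())
```

```text
t 30.58 tcp [0.475  0.3391 0.2109] z [-4.e-04 -2.e-04 -1.e+00] yaw_y-90 8.10 F [-0.26 -0.16 -0.37] M [ 0.065  0.035 -0.04 ] gap 0.996 grip 0.0
body ((474.6611328125, 338.2480163574219), (53.284423828125, 24.251270294189453), 8.855647087097168) 0.12347168881200057
rest ((474.6164855957031, 337.64239501953125), (99.16524505615234, 54.3563232421875), 7.918294906616211) 0.03729841048383734
foot ((449.4473876953125, 334.50067138671875), (10.92676067352295, 16.3239803314209), 8.005128860473633) 0.03424071866023442
```

View pics/w8.png

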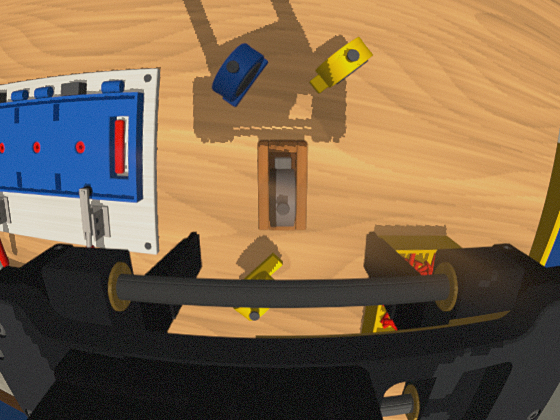

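The gauge stands upright in the pocket at (283,190), centred in the rest, and the gripper is clear of it. I'm handing the job in.

```bash
python3 -c "
from cell import bot
print(bot.job_done())"
```

```text
the job is handed in; nothing more can be done
None
```

The gauge was zeroed on the granite, held for over a second on pins 1, 2 and 3 in that order, stood back upright in its rest and released; the job was handed in at about 31 s, and no verdict was returned.

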